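Turn the valve block to its next side at the marking stop

TASK

The white valve block has had its green side marked; its orange side is next. Turn it and set it on the bench with the orange side flat against the upright front of the yellow stop bracket (the side nearer the robot), centred on its window, then let go. Do not disturb the black block, which is finished.

Things in the scene. Friction and masses are not known exactly. Their poses are not given: they have to be found in the camera images.
- valve_block: White block, 80 x 80 x 50 mm tall, 0.35 to 0.7 kg, loose. On its top centre a steel neck to grip: 30 mm square, sides parallel to the block's, from 50 to 90 mm above the bench. Origin: centre of underside, z up. Green side (done) faces +x, orange side (next) faces -y, the others are uncoloured. Coloured sides bear a spot and a band along their edge on the block's top.
- orange_side (a point): Centre of the white block's orange side, 40 mm from the block's axis and 25 mm above its underside; axes as the block's (-y points out of this side).
- stop: Fixed marking station. Yellow stop bracket: two upright plates, each 50 mm wide, 40 mm tall, with a 40 mm window between (140 mm overall); behind it a blue marking head 44 mm tall. Origin: on the bench, in the plane of the stop's front face, below mid-window. The upright face looks along -x, towards the robot; x points into the station, y along the face, z up.
- black_block: Black valve block of the same size and shape as the white one, with green marks on two sides, loose on the bench: finished, to be left alone. Origin: centre of the underside, z up.
Things that resemble listed ones, but are neither listed nor needed, are in the scene too. There is more than one size of the stop; the one meant has the size given above.

How it is judged:
By the outcome, as a careful person would: the job done as asked, in the order asked, and still so for the second after the job is handed in, with the robot touching nothing.
It also fails if it takes over 32 s, if anything falls off the work surface, if the arm or the gripper's body presses on something with over 40 N, if the wrist force passes 120 N, or if a joint passes its speed limit or range.

ROBOT

A 6-joint arm with a two-finger parallel gripper is mounted at the origin on the work surface. World frame = base frame: x ahead of the robot, y to its left, z up, the work surface at z = 0. Lengths are in m, angles in rad, forces in N, time in s.
With the tool pointing down it reaches from about 0.275 to 0.75 m from the base axis. Payload 10.2 kg.
Tool frame: the origin (TCP) lies midway between the tips of the shut fingers; the grasp point (between the pads) lies 19 mm behind it; y points along the fingers, x is the direction in which the jaws open and shut, and the axes are right-handed (so a half turn about y gives the same grasp; the last joint's range is limited). The gripper opens to 85 mm and grips with 20 to 120 N. Pads are 22 mm wide; open, the fingers measure 114 mm over their backs; the gripper's body (76 mm by 85 mm) begins 54 mm behind the grasp point. The pads swing forward as they close: fully open they stand 13 mm farther back than shut.
Start: joints at [0.915, 0.313, 1.498, -0, 1.331, -0.223], TCP at [0.22, 0.477, 0.208] pointing down, gripper open.
Joint ranges: [-2.94, 2.94], [-0.97, 2.17], [0.19, 2.56], [-1.23, 4.37], [0.02, 3.11], [-2.88, 2.88]. Speed limits (rad/s): [2.39, 2.39, 3.01, 3.14, 3.14, 3.14].

INTERFACE

Orientations are given as a unit quaternion [w, x, y, z].
In Python, from station import bot gives the robot as it stands.
- The arm moves only by the tool arm_command, never from a script. Its argument "plan" is a list of rows, each a list of 5 numbers: the shift along the tool's x, y, z normalised to -1 to 1, where 1 is 2 cm, then the turn about the tool's y normalised to -1 to 1, where 1 is 0.08 rad, then the opening in per cent of the stroke, from 0 (shut) to 100 (fully open). In form: [[x, y, z, twist, claw], ...]. A call has 1 to 8 rows; each row shifts and turns the commanded pose from where the row before left it, along the tool's axes as they then stand; what a row does not reach is not made up. A row lasts 1/10 s, in which the tool goes at most 50 mm and 8.59 degrees, less where a joint would pass 70% of its speed; a pose out of reach is approached as far as the arm can. A call with a number of a shift or a turn outside -1 to 1 is refused whole. A call with a gripper value outside its range is refused whole. The fingers move at their own pace and stop on an object; the grip force is fixed at half the most. Time passes only in rows, so rows that do not move let the fingers close. It gives the time, the measured TCP pose, the force and the opening at its end, in the units of the state.
- bot.sense(): the state, without advancing time (a new reading comes with each control period).
- bot.camera(name): name is "side" or "top"; returns the picture (420x560x3 uint8, red, green, blue); there is no depth.
- bot.camera_model(name): a dict with "mtx" (3x3 intrinsics, pixels), "distortion" ([k1, k2, p1, p2, k3] as OpenCV has them; the pictures are not rectified), "R" (3x3) and "t" (3): a world point X has camera coordinates R X + t. Camera axes: x right, y down, z forward; pixel columns grow to the right and rows downward; lengths in m; the calibration is good to about 2 mm. A picture is of the moment at which its call begins. camera_model takes no time and is no camera call.
- bot.finish_job(): hands the job in, once; it reports no verdict.
The state is a dict: "time": time; "joints": joint angles; "qvel": joint speeds; "joint_torque": joint torques, N m; "eef_pos": TCP position; "ee_rot": TCP orientation; "wrist_force": force on the tool from outside, world axes, zero at the start; "ft_torque": the same for the moment, N m; "width": finger opening in m.
Only numpy, scipy, OpenCV 4.12 (cv2) and the standard library are available. Lean on these libraries where they do the work, as an engineer would, in place of code of your own. Each camera call takes 0.05 s, during which the arm holds its last target. There are 200 camera calls.

## Working session

There is one attempt and no reset: what is moved stays moved. The work goes in short steps, Python scripts to look and compute and a tool call to move; the robot and the scene stay as the last step left them, time stands still between calls to the robot, and variables do not carry over. Pictures are saved under pics/ and viewed, about 8 in all and at most 12, crops included, and the job is handed in when it is done.

Besides the shell and the picture viewer there is one more tool, called after "Request:" as name(argument=value, ...) on one line, values as JSON. arm_command: Moves the arm, as the interface text tells. Its arguments: {"type":"object","properties":{"plan":{"type":"array"}},"required":["plan"]}

```bash
mkdir -p pics; python3 - <<'E'
from station import bot
import cv2
for n in("top","side"):
    cv2.imwrite(f"pics/{n}0.png",bot.camera(n)[:,:,::-1])
    m=bot.camera_model(n);print(n,m)
s=bot.sense();print(s)
E
```

```text
top {'mtx': array([[410.1445139 ,   0.        , 283.42423785],
       [  0.        , 410.1445139 , 207.78825661],
       [  0.        ,   0.        ,   1.        ]]), 'distortion': array([0.01979686, 0.        , 0.        , 0.        , 0.        ]), 'R': array([[-0.02547046, -0.99956216, -0.01505805],
       [-0.98591295,  0.0276078 , -0.16496503],
       [ 0.16530852,  0.01064419, -0.98618446]]), 't': array([-0.01571097,  0.53988695,  0.73187949])}
side {'mtx': array([[402.30068418,   0.        , 273.52116981],
       [  0.        , 402.30068418, 213.33852985],
       [  0.        ,   0.        ,   1.        ]]), 'distortion': array([0.0179437, 0.       , 0.       , 0.       , 0.       ]), 'R': array([[ 0.99171614, -0.12838233,  0.00413145],
       [-0.08668691, -0.69267333, -0.71602308],
       [ 0.09478645,  0.7097335 , -0.69806439]]), 't': array([-0.5440295 ,  0.08331821,  0.80340383])}
{'time': 0.1, 'joints': array([ 9.14611088e-01,  3.13395708e-01,  1.49834024e+00, -1.64546512e-05,
        1.33097405e+00, -2.23418904e-01]), 'qvel': array([ 1.17778498e-03, -1.31167226e-03, -1.60632376e-03,  8.08195131e-05,
       -1.72772424e-03,  1.02442538e-03]), 'joint_torque': array([ 1.94844237e-03, -4.12899077e+01, -2.60138422e+01, -2.28952640e-04,
        3.10607968e-03,  4.71431304e-05]), 'eef_pos': array([0.22004923, 0.47639194, 0.20729932]), 'ee_rot': array([-0.59554948,  0.59582775,  0.38062225, -0.38136178]), 'wrist_force': array([ 0.48511494, -0.37970651, -0.43384979]), 'ft_torque': array([-0.02139333, -0.03673652,  0.01101125]), 'width': 0.08530720382571491}
```

View pics/top0.png

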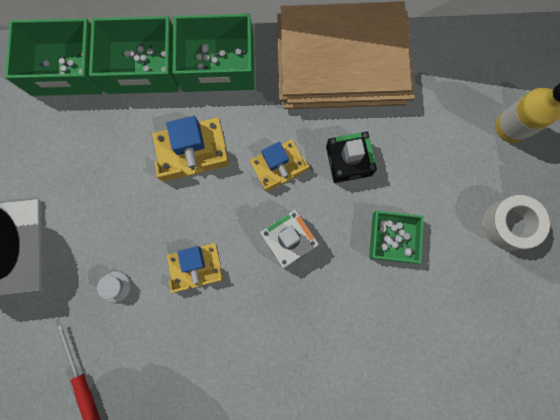

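View pics/side0.png

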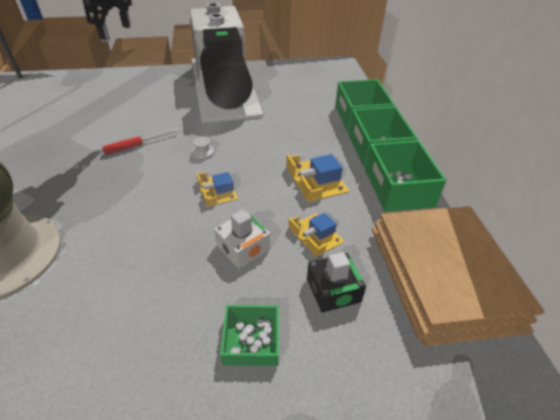

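Top view: white block is at (289,238), black block at (351,157). The three stops are large (190,148), small (280,165) and small (194,267). The large one is likely the 140 mm stop. I'll check it in a close crop.

```bash
cat > h.py <<'E'
import numpy as np,cv2
from station import bot
def ray(n,px,z):
    m=bot.camera_model(n)
    u=cv2.undistortPoints(np.array([[px]],float),m["mtx"],m["distortion"])[0,0]
    d=m["R"].T@np.array([u[0],u[1],1]);c=-m["R"].T@m["t"]
    return c+d*(z-c[2])/d[2]
def proj(n,P):
    m=bot.camera_model(n)
    return cv2.projectPoints(np.array(P,float).reshape(-1,3),cv2.Rodrigues(m["R"])[0],m["t"],m["mtx"],m["distortion"])[0][:,0]
E
python3 - <<'E'
from h import *
a=cv2.imread("pics/top0.png");b=cv2.imread("pics/side0.png")
r=lambda i,x,y,w,h,k:cv2.resize(i[y:y+h,x:x+w],None,fx=k,fy=k,interpolation=cv2.INTER_CUBIC)
o=np.zeros((600,800,3),np.uint8)
o[:300,:400]=r(a,145,105,100,75,4); o[:300,400:]=r(a,240,202,100,75,4)
o[300:,:400]=r(b,275,140,100,75,4); o[300:,400:]=r(b,195,200,100,75,4)
cv2.imwrite("pics/c1.png",o)
for p in [(153,150),(223,122),(253,163),(303,142),(168,253),(217,246)]: print(p,ray("top",p,.0),ray("top",p,.04))
E
```

```text
(153, 150) [0.67480342 0.23556962 0.        ] [0.66178048 0.2220502  0.04      ]
(223, 122) [0.73104041 0.09131727 0.        ] [0.71524237 0.0849162  0.04      ]
(253, 163) [0.6412534  0.03012523 0.        ] [0.62988603 0.02674378 0.04      ]
(303, 142) [ 0.68277872 -0.07339316  0.        ] [ 0.66936222 -0.07166634  0.04      ]
(168, 253) [0.46275034 0.2002758  0.        ] [0.46019149 0.18849801 0.04      ]
(217, 246) [0.47388625 0.10356947 0.        ] [0.47077787 0.0965638  0.04      ]
```

View pics/c1.png

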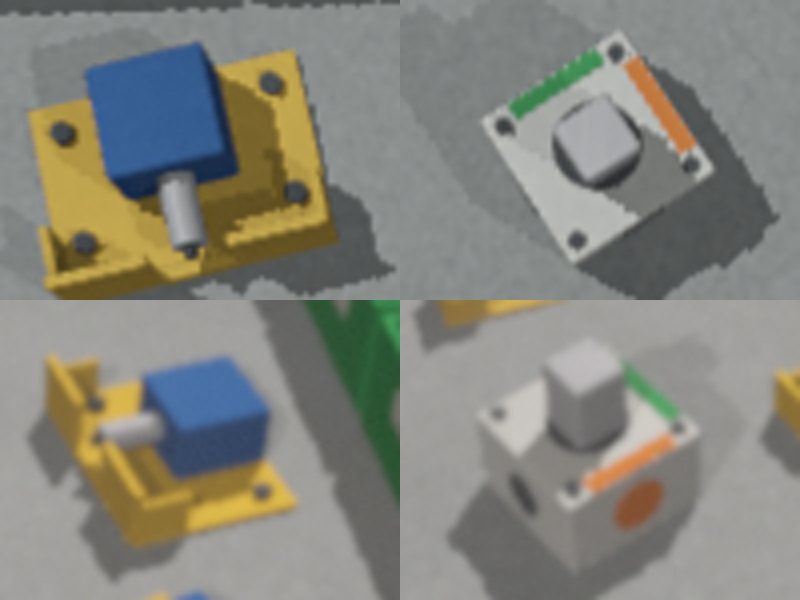

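```bash
cat > fit.py <<'E'
from h import *
from scipy.optimize import least_squares
def tf(q,P):
    c,s=np.cos(q[2]),np.sin(q[2]);P=np.array(P,float)
    return np.c_[q[0]+c*P[:,0]-s*P[:,1],q[1]+s*P[:,0]+c*P[:,1],P[:,2]]
def fit(obs,q0):
    f=lambda q:np.concatenate([(proj(n,tf(q,[p]))[0]-px) for n,p,px in obs])
    r=least_squares(f,q0,loss="soft_l1");return r.x,r.fun.reshape(-1,2).round(1)
E
python3 - <<'E'
from fit import *
st=[("top",(0,.07,0),(160,180)),("top",(0,-.07,0),(229.5,165)),("top",(0,.07,.04),(155.5,163)),("side",(0,.07,.04),(286.7,153.7)),("side",(0,-.07,0),(309.5,201.3))]
qs,r=fit(st,[.65,.15,.2]);print("stop",qs,r.tolist())
a=.04
bl=[("top",(a,-a,.05),(295,209.5)),("top",(-a,-a,.05),(318,244.5)),("top",(-a,a,.05),(283.75,267.75)),("top",(a,a,.05),(260.75,232.5)),
("top",(0,0,.09),(289.5,238)),("side",(-a,a,.05),(215,228.75)),("side",(a,-a,.05),(270,232.5)),("side",(-a,-a,.05),(238.25,251.25))]
qb,r=fit(bl,[.48,-.03,.6]);print("block",qb,r.tolist())
k=4
o=np.zeros((600,800,3),np.uint8)
F=[(0,.07,0),(0,.02,0),(0,.02,.04),(0,.07,.04)];G=[(x,-y,z) for x,y,z in F]
for (n,x,y,w,h,px,py) in [("top",145,105,100,75,0,0),("side",275,140,100,75,0,300),("top",240,202,100,75,400,0),("side",195,200,100,75,400,300)]:
    i=cv2.imread(f"pics/{n}0.png")[y:y+h,x:x+w];i=cv2.resize(i,None,fx=k,fy=k,interpolation=cv2.INTER_CUBIC)
    for q,L in((qs,F),(qs,G),(qb,[(a,a,.05),(a,-a,.05),(-a,-a,.05),(-a,a,.05)]),(qb,[(s*.015,t*.015,.09) for s,t in((1,1),(1,-1),(-1,-1),(-1,1))])):
        p=(proj(n,tf(q,L))-[x,y]+.5)*k
        cv2.polylines(i,[p.astype(int)],True,(255,0,255),1)
    o[py:py+300,px:px+400]=i
cv2.imwrite("pics/c2.png",o)
E
```

```text
stop [0.62586508 0.14778238 0.20025954] [[1.6, -0.5], [-0.5, -0.6], [-0.2, 11.7], [1.2, -0.8], [-0.9, 0.2]]
block [ 0.48062942 -0.03969717  0.56641173] [[0.1, -0.7], [1.4, -0.3], [-0.3, 0.8], [-1.2, 0.0], [-0.2, -1.8], [-1.9, -0.3], [0.6, -0.1], [-1.0, 1.3]]
```

View pics/c2.png

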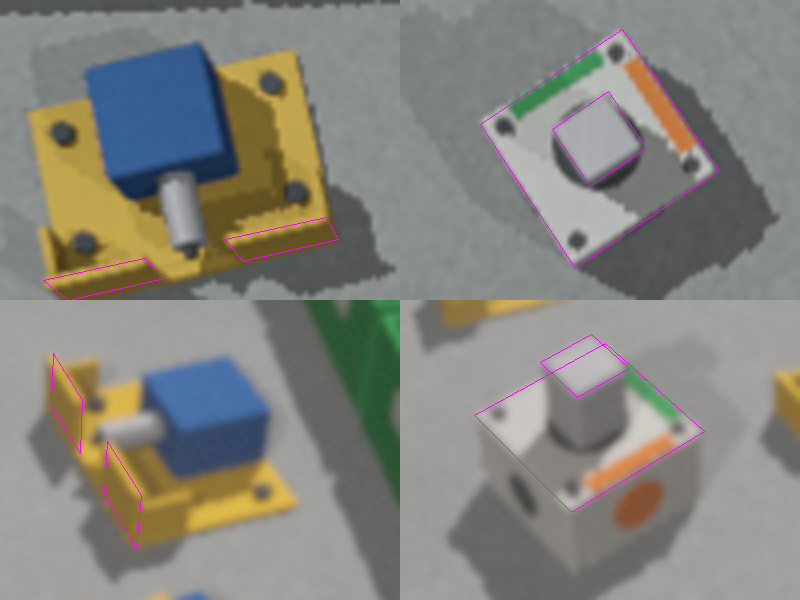

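The overlays fit, so the large stop is the 140 mm one: pose (0.626, 0.148), yaw 0.200. The block is at (0.481, -0.040), yaw 0.566, and needs to turn to yaw 1.771. Next, the tool-frame amounts.

```bash
cat > go.py <<'E'
from h import *
from scipy.spatial.transform import Rotation as R
def go(target,yaw=None):
    s=bot.sense();q=s["ee_rot"];M=R.from_quat([*q[1:],q[0]]).as_matrix()
    psi=np.arctan2(M[1,0],M[0,0]);dp=0
    print("t",round(s["time"],2),"pos",s["eef_pos"].round(4),"psi",psi.round(4),"ydir",M[:,1].round(3),"j",s["joints"].round(2),"F",s["wrist_force"].round(1),"w",round(s["width"],4))
    if yaw is not None:
        for k in range(-2,3):
            d=yaw+k*np.pi/2-psi; print(" k",k,"turn",round(d,3),"twist units",round(-d/.08,2))
        return
    print(" shift units x,y,z",(M.T@(np.array(target)-s["eef_pos"])/.02).round(2))
E
python3 -c "
from go import *
go(0,.566)"
```

```text
t 0.1 pos [0.22   0.4764 0.2073] psi 1.138 ydir [-0.001 -0.001 -1.   ] j [ 0.91  0.31  1.5  -0.    1.33 -0.22] F [ 0.5 -0.4 -0.4] w 0.0853
 k -2 turn -3.714 twist units 46.42
 k -1 turn -2.143 twist units 26.79
 k 0 turn -0.572 twist units 7.15
 k 1 turn 0.999 twist units -12.48
 k 2 turn 2.57 twist units -32.12
```

Request:
arm_command(plan=[[0, 0, 0, 0.9, 100], [0, 0, 0, 0.9, 100], [0, 0, 0, 0.9, 100], [0, 0, 0, 0.9, 100], [0, 0, 0, 0.9, 100], [0, 0, 0, 0.9, 100], [0, 0, 0, 0.9, 100], [0, 0, 0, 0.85, 100]])

```text
time: 0.9
eef_pos: [0.2201, 0.4765, 0.2074]
ee_rot: [-0.679, 0.679, 0.196, -0.197]
wrist_force: [0.0, -0.0, -0.2]
width: 0.0855
```

```bash
python3 -c "
from go import *
go([.4806,-.0397,.14])"
```

```text
t 0.9 pos [0.2201 0.4765 0.2074] psi 0.5631 ydir [-0.    -0.001 -1.   ] j [ 0.91  0.31  1.5  -0.    1.33  0.35] F [ 0.  -0.  -0.2] w 0.0855
 shift units x,y,z [ -2.76   3.38 -28.78]
```

Request:
arm_command(plan=[[-0.09, 0, -0.9, 0, 100], [-0.09, 0, -0.9, 0, 100], [-0.09, 0, -0.9, 0, 100], [-0.09, 0, -0.9, 0, 100], [-0.09, 0, -0.9, 0, 100], [-0.09, 0, -0.9, 0, 100], [-0.09, 0, -0.9, 0, 100], [-0.09, 0, -0.9, 0, 100]])

```text
time: 1.7
eef_pos: [0.2854, 0.3466, 0.2075]
ee_rot: [-0.679, 0.679, 0.197, -0.198]
wrist_force: [-0.4, -0.6, -0.8]
width: 0.0855
```

Request:
arm_command(plan=[[-0.09, 0, -0.9, 0, 100], [-0.09, 0, -0.9, 0, 100], [-0.09, 0, -0.9, 0, 100], [-0.09, 0, -0.9, 0, 100], [-0.09, 0, -0.9, 0, 100], [-0.09, 0, -0.9, 0, 100], [-0.09, 0, -0.9, 0, 100], [-0.09, 0, -0.9, 0, 100]])

```text
time: 2.5
eef_pos: [0.3504, 0.2173, 0.2076]
ee_rot: [0.679, -0.679, -0.197, 0.198]
wrist_force: [0.5, -0.2, 0.3]
width: 0.0854
```

Request:
arm_command(plan=[[-0.09, 0, -0.9, 0, 100], [-0.09, 0, -0.9, 0, 100], [-0.09, 0, -0.9, 0, 100], [-0.09, 0, -0.9, 0, 100], [-0.09, 0, -0.9, 0, 100], [-0.09, 0, -0.9, 0, 100], [-0.09, 0, -0.9, 0, 100], [-0.09, 0, -0.9, 0, 100]])

```text
time: 3.3
eef_pos: [0.4155, 0.0881, 0.2076]
ee_rot: [0.679, -0.679, -0.197, 0.198]
wrist_force: [0.1, 0.5, -0.2]
width: 0.0858
```

Request:
arm_command(plan=[[-0.09, 0.4, -0.9, 0, 100], [-0.09, 0.4, -0.9, 0, 100], [-0.09, 0.4, -0.9, 0, 100], [-0.09, 0.4, -0.9, 0, 100], [-0.09, 0.4, -0.9, 0, 100], [-0.09, 0.4, -0.9, 0, 100], [-0.09, 0.4, -0.9, 0, 100], [0, 0.4, -0.6, 0, 100]])

```text
time: 4.1
eef_pos: [0.4792, -0.0356, 0.1432]
ee_rot: [0.679, -0.679, -0.197, 0.197]
wrist_force: [-0.5, 0.9, 0.2]
width: 0.0851
```

```bash
python3 - <<'E'
from go import *
o=np.zeros((600,800,3),np.uint8)
for k,n,(x,y) in((0,"top",(220,165)),(1,"side",(170,160))):
    i=cv2.cvtColor(bot.camera(n),cv2.COLOR_RGB2BGR)[y:y+150,x:x+100]
    o[:,400*k:400*k+400]=cv2.resize(i,None,fx=4,fy=4,interpolation=cv2.INTER_CUBIC)
cv2.imwrite("pics/c3.png",o)
go([.4806,-.0397,.057])
E
```

```text
t 4.2 pos [ 0.4788 -0.0353  0.1426] psi 0.5646 ydir [-0.002  0.001 -1.   ] j [-0.32  0.28  1.72 -0.    1.14 -0.88] F [0.3 0.4 0.6] w 0.0852
 shift units x,y,z [-0.04  4.28 -0.24]
```

View pics/c3.png

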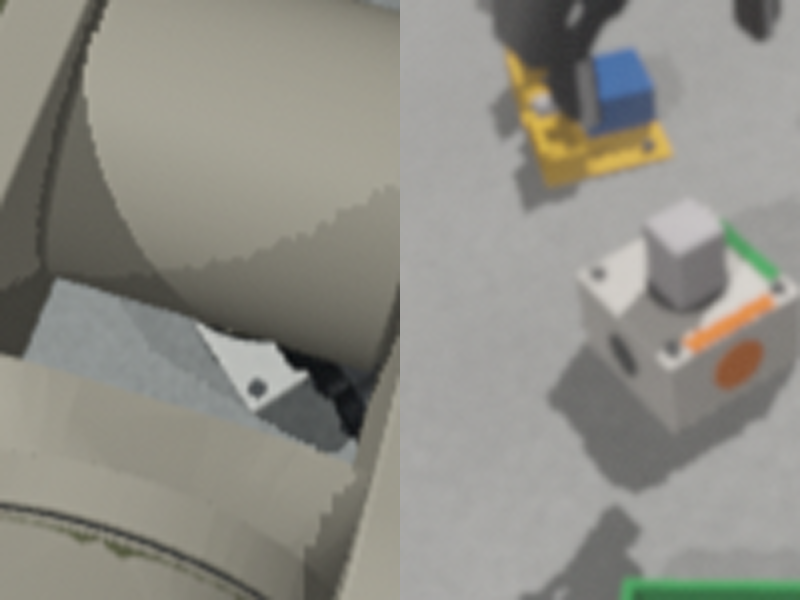

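The side crop shows the neck at crop (687,240), between the open fingers, with the block untouched. The top view is hidden by the arm. Descending and gripping.

Request:
arm_command(plan=[[0, 0.7, -0.24, 0, 100], [0, 0.8, 0, 0, 100], [0, 0.8, 0, 0, 100], [0, 0.8, 0, 0, 100], [0, 0.7, 0, 0, 100], [0, 0.45, 0, 0, 100], [0, 0, 0, 0, 0], [0, 0, 0, 0, 0]])

```text
time: 5.0
eef_pos: [0.4816, -0.0383, 0.0593]
ee_rot: [-0.679, 0.679, 0.198, -0.197]
wrist_force: [-0.3, 0.0, -0.3]
width: 0.0589
```

Request:
arm_command(plan=[[0, 0, 0, 0, 0], [0, 0, 0, 0, 0], [0, 0, 0, 0, 0], [0, 0, 0, 0, 0], [0, 0, 0, 0, 0]])

```text
time: 5.5
eef_pos: [0.4816, -0.0387, 0.0596]
ee_rot: [-0.679, 0.679, 0.198, -0.197]
wrist_force: [-3.2, 0.1, 5.3]
width: 0.0276
```

Request:
arm_command(plan=[[0, -0.4, 0, 0, 0], [0, -0.7, 0, 0, 0], [0, -0.8, 0, 0, 0], [0, -0.8, 0, 0, 0], [0, -0.4, 0, 0, 0]])

```text
time: 6.0
eef_pos: [0.4816, -0.0385, 0.1221]
ee_rot: [-0.679, 0.679, 0.198, -0.197]
wrist_force: [0.1, -0.5, -4.3]
width: 0.0281
```

```bash
python3 -c "
from go import *
go(0,1.771)"
```

```text
t 6.0 pos [ 0.4816 -0.0385  0.1221] psi 0.5661 ydir [ 0.001 -0.    -1.   ] j [-0.32  0.31  1.74  0.    1.09 -0.89] F [ 0.1 -0.5 -4.3] w 0.0281
 k -2 turn -1.937 twist units 24.21
 k -1 turn -0.366 twist units 4.57
 k 0 turn 1.205 twist units -15.06
 k 1 turn 2.776 twist units -34.7
 k 2 turn 4.346 twist units -54.33
```

Payload is felt (-4.3 N). Turning.

Request:
arm_command(plan=[[0, 0, 0, -0.5, 0], [0, 0, 0, -0.9, 0], [0, 0, 0, -0.9, 0], [0, 0, 0, -0.9, 0], [0, 0, 0, -0.9, 0], [0, 0, 0, -0.9, 0], [0, 0, 0, -0.9, 0], [0, 0, 0, -0.9, 0]])

```text
time: 6.8
eef_pos: [0.481, -0.0384, 0.1205]
ee_rot: [0.601, -0.6, -0.373, 0.374]
wrist_force: [1.0, -0.4, -4.8]
width: 0.0281
```

Request:
arm_command(plan=[[0, 0, 0, -0.9, 0], [0, 0, 0, -0.9, 0], [0, 0, 0, -0.9, 0], [0, 0, 0, -0.9, 0], [0, 0, 0, -0.9, 0], [0, 0, 0, -0.9, 0], [0, 0, 0, -0.9, 0], [0, 0, 0, -0.9, 0]])

```text
time: 7.6
eef_pos: [0.481, -0.0383, 0.1205]
ee_rot: [0.47, -0.469, -0.529, 0.529]
wrist_force: [0.3, -0.3, -4.6]
width: 0.0281
```

Request:
arm_command(plan=[[0, 0, 0, -0.7, 0], [0, 0, 0, -0.36, 0], [0, 0, 0, 0, 0]])

```text
time: 7.9
eef_pos: [0.4812, -0.0384, 0.1206]
ee_rot: [0.448, -0.447, -0.547, 0.547]
wrist_force: [0.1, 0.3, -4.1]
width: 0.028
```

```bash
python3 -c "
from go import *
c,s=np.cos(.2),np.sin(.2)
go([.6259-.050*c,.1478-.050*s,.12])"
```

```text
t 7.9 pos [ 0.4812 -0.0384  0.1206] psi 1.7706 ydir [-0.  0. -1.] j [-0.32  0.31  1.74  0.    1.09 -2.09] F [ 0.1  0.3 -4.1] w 0.028
 shift units x,y,z [ 7.69  0.03 -6.44]
```

Request:
arm_command(plan=[[0.5, 0, -0.4, 0, 0], [0.9, 0, -0.75, 0, 0], [0.9, 0, -0.75, 0, 0], [0.9, 0, -0.75, 0, 0], [0.9, 0, -0.75, 0, 0], [0.9, 0, -0.75, 0, 0], [0.9, 0, -0.75, 0, 0], [0.8, 0, -0.7, 0, 0]])

```text
time: 8.7
eef_pos: [0.5648, 0.1171, 0.1206]
ee_rot: [-0.448, 0.448, 0.547, -0.547]
wrist_force: [0.4, -0.2, -5.0]
width: 0.0275
```

Request:
arm_command(plan=[[0.7, 0, -0.6, 0, 0], [0.29, 0.5, -0.24, 0, 0], [0, 0.7, 0, 0, 0], [0, 0.6, 0, 0, 0], [0, 0.4, 0, 0, 0]])

```text
time: 9.2
eef_pos: [0.576, 0.1371, 0.0748]
ee_rot: [0.449, -0.447, -0.547, 0.548]
wrist_force: [-0.0, -1.0, -4.8]
width: 0.0278
```

```bash
python3 - <<'E'
from go import *
o=np.zeros((600,800,3),np.uint8)
for k,n,(x,y) in((0,"top",(140,95)),(1,"side",(240,110))):
    im=cv2.cvtColor(bot.camera(n),cv2.COLOR_RGB2BGR);cv2.imwrite(f"pics/{n}4.png",im);i=im[y:y+150,x:x+100]
    o[:,400*k:400*k+400]=cv2.resize(i,None,fx=4,fy=4,interpolation=cv2.INTER_CUBIC)
cv2.imwrite("pics/c4.png",o)
c,s=np.cos(.2),np.sin(.2)
go([.6259-.040*c,.1478-.040*s,.0596])
E
```

```text
t 9.3 pos [0.5761 0.1372 0.0752] psi 1.7699 ydir [-0.003 -0.    -1.   ] j [ 0.04  0.59  1.45 -0.    1.11 -1.73] F [-0.4 -0.4 -4.8] w 0.0278
 shift units x,y,z [ 0.02  0.78 -0.55]
```

View pics/c4.png

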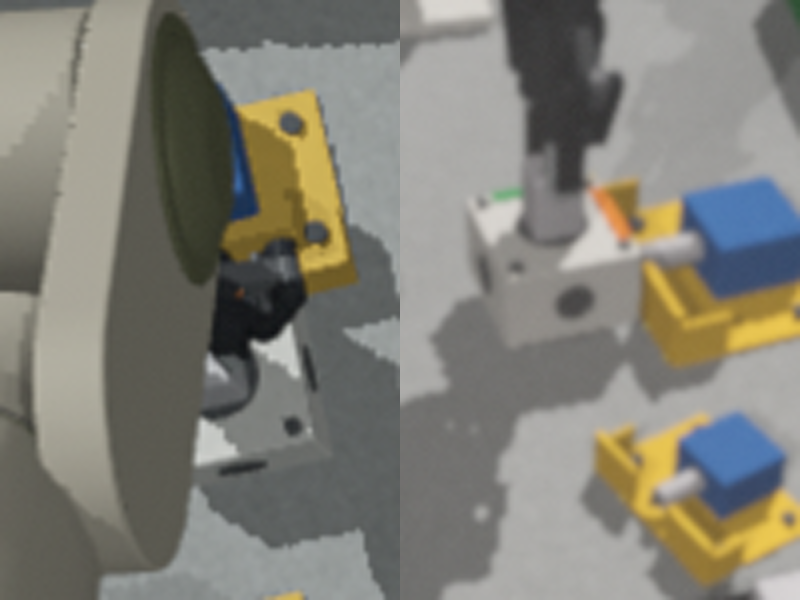

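Crops: the block is held upright, with its orange band at crop (612,212) facing the stop and the window/stylus at (680,245). It is centred and about 10 mm off. Lowering, then advancing gently.

Request:
arm_command(plan=[[0.02, 0.4, 0, 0, 0], [0, 0.25, 0, 0, 0], [0, 0.1, 0, 0, 0], [0, 0, -0.15, 0, 0], [0, 0, -0.15, 0, 0], [0, 0, -0.1, 0, 0], [0, 0, 0, 0, 0]])

```text
time: 10.0
eef_pos: [0.5836, 0.1396, 0.0616]
ee_rot: [0.448, -0.446, -0.546, 0.549]
wrist_force: [-6.3, -1.7, -1.6]
width: 0.0281
```

```bash
python3 - <<'E'
from go import *
o=np.zeros((600,800,3),np.uint8)
im=cv2.cvtColor(bot.camera("side"),cv2.COLOR_RGB2BGR);cv2.imwrite("pics/side5.png",im)
i=im[130:205,250:350]
cv2.imwrite("pics/c5.png",cv2.resize(i,None,fx=8,fy=8,interpolation=cv2.INTER_CUBIC))
c,s=np.cos(.2),np.sin(.2)
go([.6259-.040*c,.1478-.040*s,.0596])
E
```

```text
t 10.05 pos [0.5835 0.1396 0.0616] psi 1.7716 ydir [-0.004 -0.001 -1.   ] j [ 0.04  0.62  1.43 -0.    1.1  -1.73] F [-7.8 -2.7 -1.2] w 0.0278
 shift units x,y,z [-0.02  0.1  -0.16]
```

View pics/c5.png

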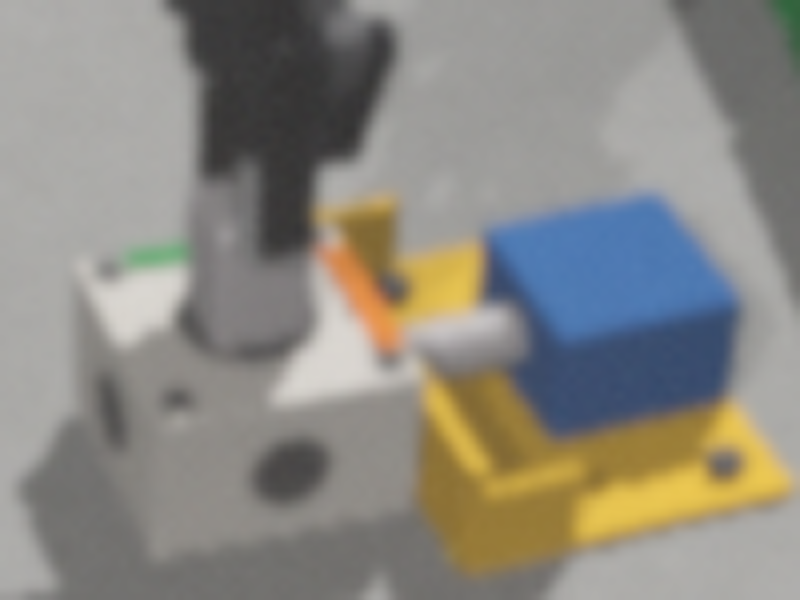

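Request:
arm_command(plan=[[0, 0, 0.1, 0, 0], [0, 0.1, 0, 0, 0], [0, 0.05, 0, 0, 0], [0, 0, -0.15, 0, 0], [0, 0, -0.05, 0, 0], [0, 0, 0, 0, 0]])

```text
time: 10.65
eef_pos: [0.5851, 0.1392, 0.0604]
ee_rot: [0.448, -0.447, -0.546, 0.549]
wrist_force: [-19.6, -7.6, 16.0]
width: 0.028
```

```bash
python3 - <<'E'
from go import *
from fit import *
a=.04
P=lambda x,y:(250+x/8-.44,130+y/8-.44)
# block corners: green +x -> far(+y world); orange -y -> stop
obs=[("side",(-a,-a,.051),P(420,382)),("side",(a,a,.051),P(77,262)),("side",(-a,a,.051),P(147,430)),("side",(-a,a,.001),P(152,560))]
q,r=fit(obs,[.586,.14,1.77]);print(q,r.tolist())
d=q[:2]-[.6259,.1478];c,s=np.cos(.2),np.sin(.2);print("stop frame",c*d[0]+s*d[1],-s*d[0]+c*d[1])
go([.6259-.040*c,.1478-.040*s,.0596])
E
```

```text
[0.58220359 0.14002793 1.71543981] [[0.4, -0.2], [-0.1, -0.3], [0.1, -0.1], [-0.4, 0.5]]
stop frame -0.04436946224569548 0.0010639939824443013
t 10.65 pos [0.5851 0.1392 0.0604] psi 1.7704 ydir [-0.005 -0.002 -1.   ] j [ 0.04  0.63  1.43 -0.    1.1  -1.73] F [-19.6  -7.6  16. ] w 0.028
 shift units x,y,z [ 0.01  0.04 -0.08]
```

The block is in contact with both bench (16 N) and stop (about 21 N), and centred to about 1 mm. Releasing, then rising.

Request:
arm_command(plan=[[0, -0.03, 0.03, 0, 0], [0, 0, 0, 0, 100], [0, 0, 0, 0, 100], [0, 0, 0, 0, 100], [0, 0, 0, 0, 100], [0, 0, 0, 0, 100], [0, -0.4, 0, 0, 100], [0, -0.8, 0, 0, 100]])

```text
time: 11.45
eef_pos: [0.5856, 0.1401, 0.0832]
ee_rot: [0.448, -0.447, -0.547, 0.548]
wrist_force: [-0.2, -1.0, 0.4]
width: 0.0857
```

Request:
arm_command(plan=[[0, -0.9, 0, 0, 100], [0, -0.9, 0, 0, 100], [0, -0.9, 0, 0, 100], [0, -0.9, 0, 0, 100], [0, -0.9, 0.5, 0, 100], [0, 0, 0.9, 0, 100], [0, 0, 0.9, 0, 100], [0, 0, 0.9, 0, 100]])

```text
time: 12.25
eef_pos: [0.5228, 0.1273, 0.1741]
ee_rot: [-0.447, 0.448, 0.548, -0.547]
wrist_force: [0.4, 0.1, -0.5]
width: 0.0851
```

Request:
arm_command(plan=[[0, 0, 0.9, 0, 100], [0, 0, 0.9, 0, 100], [0, 0, 0.9, 0, 100], [0, 0, 0.9, 0, 100], [0, 0, 0.9, 0, 100], [0, 0, 0.9, 0, 100], [0, 0, 0.9, 0, 100], [0, 0, 0.9, 0, 100]])

```text
time: 13.05
eef_pos: [0.3817, 0.0987, 0.174]
ee_rot: [-0.447, 0.448, 0.548, -0.547]
wrist_force: [0.3, -0.8, -0.6]
width: 0.0852
```

```bash
python3 - <<'E'
from go import *
o=np.zeros((600,800,3),np.uint8)
for k,n,(x,y) in((0,"top",(130,105)),(1,"side",(250,120))):
    im=cv2.cvtColor(bot.camera(n),cv2.COLOR_RGB2BGR);cv2.imwrite(f"pics/{n}6.png",im);i=im[y:y+120,x:x+100]
    o[:480,400*k:400*k+400]=cv2.resize(i,None,fx=4,fy=4,interpolation=cv2.INTER_CUBIC)
cv2.imwrite("pics/c6.png",o)
go([.5,0,.2])
E
```

```text
t 13.15 pos [0.3813 0.0987 0.1741] psi 1.7707 ydir [ 0.001 -0.    -1.   ] j [-0.05  0.05  1.91 -0.    1.18 -1.82] F [-0.  -0.7 -0.1] w 0.0852
 shift units x,y,z [-6.02 -1.29 -4.84]
```

View pics/c6.png

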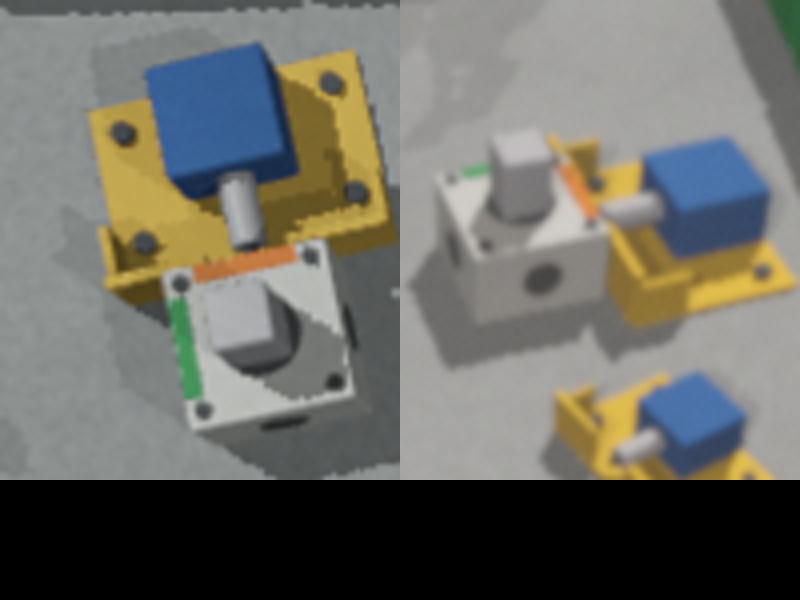

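The view is now clear: the block stands with orange along the front of the plates and the stylus at crop (243,240) on the band's middle. Quantifying the fit.

```bash
python3 - <<'E'
from fit import *
a=.04
T=lambda x,y:(130+x/4-.4,105+y/4-.4);S=lambda x,y:(250+(x-400)/4-.4,120+y/4-.4)
ob=[("top",(a,-a,.05),T(162,272)),("top",(-a,-a,.05),T(327,240)),("top",(-a,a,.05),T(355,395)),("top",(a,a,.05),T(192,430)),
("side",(-a,-a,.05),S(610,233)),("side",(a,a,.05),S(435,177)),("side",(-a,a,.05),S(470,262)),("side",(-a,a,0),S(478,323))]
q,r=fit(ob,[.586,.14,1.77]);print(q,r.tolist())
T2=lambda x,y:(145+x/4-.4,105+y/4-.4);S2=lambda x,y:(275+x/4-.4,140+(y-300)/4-.4)
st=[("top",(0,.07,0),T2(63,300)),("top",(0,-.07,0),T2(338,240)),("top",(0,.07,.04),T2(43,282)),("top",(0,-.07,.04),T2(326,217)),("side",(0,.07,.04),S2(50,355)),("side",(0,-.07,0),S2(137,547))]
p,r=fit(st,[.62,.15,.2]);print(p,r.tolist())
d=q[:2]-p[:2];c,s=np.cos(p[2]),np.sin(p[2]);print("stop frame mm",1e3*(c*d[0]+s*d[1]),1e3*(-s*d[0]+c*d[1]),"yaw err deg",np.degrees(q[2]-p[2]-np.pi/2))
# black block shift
for n,(x,y,w,h) in(("top",(322,125,60,60)),("side",(300,245,70,65))):
    A,B=[cv2.imread(f"pics/{n}{k}.png",0)[y:y+h,x:x+w].astype(np.float32) for k in(0,6)]
    print(n,cv2.phaseCorrelate(A,B),np.abs(A-B).mean())
E
```

```text
[0.58095678 0.13795983 1.75137451] [[0.2, -0.2], [0.0, -0.6], [0.5, 0.8], [-0.5, 0.7], [0.3, -0.2], [-0.1, -0.5], [1.3, -0.6], [-0.6, 0.9]]
[0.62543534 0.14800426 0.20547107] [[1.2, 0.3], [-0.2, -0.2], [-0.2, 0.0], [-0.2, 0.0], [0.5, -0.5], [-0.3, 0.1]]
stop frame mm -45.59230322308803 -0.7582572205033552 yaw err deg -1.4262571857170878
top ((0.013648031308957087, 0.018329481801664826), 1.009087182018492) 2.0780556
side ((-0.005639998158017079, 0.009049639388173603), 0.9967180048977887) 2.8962638
```

```bash
python3 - <<'E'
from fit import *
a=.04;p=np.array([.6255,.1479,.2035]);c,s=np.cos(p[2]),np.sin(p[2])
q=[p[0]-a*c,p[1]-a*s,p[2]+np.pi/2]
o=np.zeros((600,800,3),np.uint8);k=8
F=[(0,.07,0),(0,.02,0),(0,.02,.04),(0,.07,.04)];G=[(x,-y,z) for x,y,z in F]
B=[(a,a),(a,-a),(-a,-a),(-a,a)]
for n,x,y,px in(("top",160,150,0),("side",255,145,400)):
    i=cv2.resize(cv2.imread(f"pics/{n}6.png")[y:y+75,x:x+50+10*0],None,fx=k,fy=k,interpolation=cv2.INTER_CUBIC)
    for Q,L,col in((p,F,(255,0,255)),(p,G,(255,0,255)),(q,[(*b,.05) for b in B],(255,255,0)),(q,[(*b,0) for b in B],(0,0,255))):
        cv2.polylines(i,[((proj(n,tf(Q,L))-[x,y]+.5)*k).astype(int)],True,col,1)
    o[:,px:px+400]=i
cv2.imwrite("pics/c7.png",o)
E
```

```text
(no output)
```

View pics/c7.png

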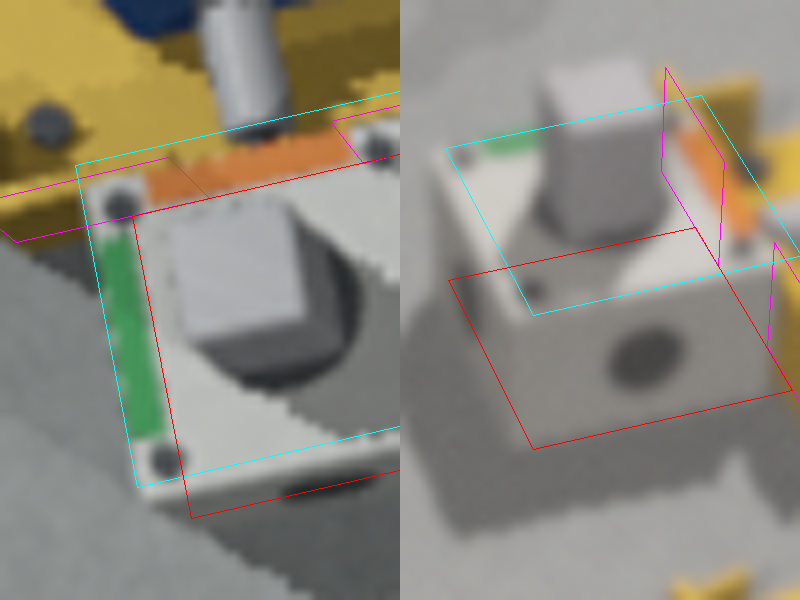

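The overlay of the ideal flush pose sits about 2 px (roughly 4 mm) ahead of the actual block edges in both views, so there is a real gap. I'll push the back face with two parted fingertips, which also squares the yaw.

```bash
python3 - <<'E'
from go import *
for p in [(168,253),(217,246),(166,263)]: print(p,ray("top",p,0),ray("top",p,.03))
c,s=np.cos(.203),np.sin(.203)
go(0,.203+np.pi/2); go([.6255-.113*c,.1479-.113*s,.025])
E
```

```text
(168, 253) [0.46275034 0.2002758  0.        ] [0.4608312  0.19144246 0.03      ]
(217, 246) [0.47388625 0.10356947 0.        ] [0.47155497 0.09831522 0.03      ]
(166, 263) [0.44329254 0.20376998 0.        ] [0.44209353 0.19480732 0.03      ]
t 13.15 pos [0.3813 0.0987 0.1741] psi 1.7707 ydir [ 0.001 -0.    -1.   ] j [-0.05  0.05  1.91 -0.    1.18 -1.82] F [-0.  -0.7 -0.1] w 0.0852
 k -2 turn -3.138 twist units 39.23
 k -1 turn -1.568 twist units 19.6
 k 0 turn 0.003 twist units -0.04
 k 1 turn 1.574 twist units -19.67
 k 2 turn 3.145 twist units -39.31
t 13.15 pos [0.3813 0.0987 0.1741] psi 1.7707 ydir [ 0.001 -0.    -1.   ] j [-0.05  0.05  1.91 -0.    1.18 -1.82] F [-0.  -0.7 -0.1] w 0.0852
 shift units x,y,z [-0.03  7.46 -6.8 ]
```

Request:
arm_command(plan=[[0, 0, -0.8, 0, 45], [0, 0, -0.9, 0, 45], [0, 0, -0.9, 0, 45], [0, 0, -0.9, 0, 45], [0, 0, -0.9, 0, 45], [0, 0, -0.9, 0, 45], [0, 0, -0.8, 0, 45], [0, 0, -0.7, 0, 45]])

```text
time: 13.95
eef_pos: [0.5172, 0.1261, 0.1735]
ee_rot: [-0.447, 0.448, 0.548, -0.547]
wrist_force: [-0.0, -0.6, 0.6]
width: 0.039
```

Request:
arm_command(plan=[[0, 0.9, 0, 0, 45], [0, 0.9, 0, 0, 45], [0, 0.9, 0, 0, 45], [0, 0.9, 0, 0, 45], [0, 0.9, 0, 0, 45], [0, 0.9, 0, 0, 45], [0, 0.9, 0, 0, 45], [0, 0.9, 0, 0, 45]])

```text
time: 14.75
eef_pos: [0.5165, 0.1259, 0.0288]
ee_rot: [-0.447, 0.448, 0.548, -0.547]
wrist_force: [0.4, -0.3, -1.2]
width: 0.0385
```

Request:
arm_command(plan=[[0, 0, 0, 0, 45], [0, 0, -0.15, 0, 45], [0, 0, -0.15, 0, 45], [0, 0, -0.15, 0, 45], [0, 0, -0.1, 0, 45]])

```text
time: 15.25
eef_pos: [0.5271, 0.1281, 0.03]
ee_rot: [-0.447, 0.448, 0.548, -0.547]
wrist_force: [0.2, -0.4, -0.2]
width: 0.038
```

Request:
arm_command(plan=[[0, 0, -0.1, 0, 45], [0, 0, -0.1, 0, 45], [0, 0, 0, 0, 45]])

```text
time: 15.55
eef_pos: [0.5305, 0.1288, 0.0294]
ee_rot: [-0.448, 0.448, 0.547, -0.547]
wrist_force: [0.4, 0.8, 0.6]
width: 0.0386
```

Request:
arm_command(plan=[[0, 0, -0.1, 0, 45], [0, 0, 0, 0, 45]])

```text
time: 15.75
eef_pos: [0.5324, 0.1292, 0.0294]
ee_rot: [-0.448, 0.448, 0.547, -0.547]
wrist_force: [-0.1, 0.2, 0.9]
width: 0.0383
```

Request:
arm_command(plan=[[0, 0, -0.1, 0, 45], [0, 0, 0, 0, 45]])

```text
time: 15.95
eef_pos: [0.5344, 0.1296, 0.0294]
ee_rot: [-0.448, 0.448, 0.547, -0.547]
wrist_force: [0.1, 0.1, 0.4]
width: 0.0385
```

Request:
arm_command(plan=[[0, 0, -0.08, 0, 45], [0, 0, 0, 0, 45]])

```text
time: 16.15
eef_pos: [0.5359, 0.1299, 0.0294]
ee_rot: [-0.448, 0.448, 0.547, -0.547]
wrist_force: [-0.3, 0.2, -0.1]
width: 0.0383
```

Request:
arm_command(plan=[[0, 0, -0.08, 0, 45], [0, 0, 0, 0, 45]])

```text
time: 16.35
eef_pos: [0.5375, 0.1302, 0.0294]
ee_rot: [-0.448, 0.448, 0.547, -0.547]
wrist_force: [0.1, 0.9, -0.8]
width: 0.0384
```

Request:
arm_command(plan=[[0, 0, -0.06, 0, 45], [0, 0, 0, 0, 45]])

```text
time: 16.55
eef_pos: [0.5387, 0.1304, 0.0294]
ee_rot: [-0.448, 0.448, 0.547, -0.547]
wrist_force: [0.1, 0.1, -0.6]
width: 0.0386
```

```bash
python3 - <<'E'
from go import *
im=cv2.cvtColor(bot.camera("side"),cv2.COLOR_RGB2BGR);cv2.imwrite("pics/side8.png",im)
o=np.zeros((600,800,3),np.uint8)
for k,f in enumerate(("side6","side8")):
    o[:,400*k:400*k+400]=cv2.resize(cv2.imread(f"pics/{f}.png")[130:217,255:313],(400,600),interpolation=cv2.INTER_CUBIC)
cv2.imwrite("pics/c8.png",o); go([.5,.1,.1])
E
```

```text
t 16.6 pos [0.5386 0.1304 0.0294] psi 1.7708 ydir [ 0.  0. -1.] j [ 0.03  0.58  1.61  0.    0.96 -1.74] F [-0.3 -0.4  0.4] w 0.0383
 shift units x,y,z [-1.11 -3.53  2.19]
```

View pics/c8.png

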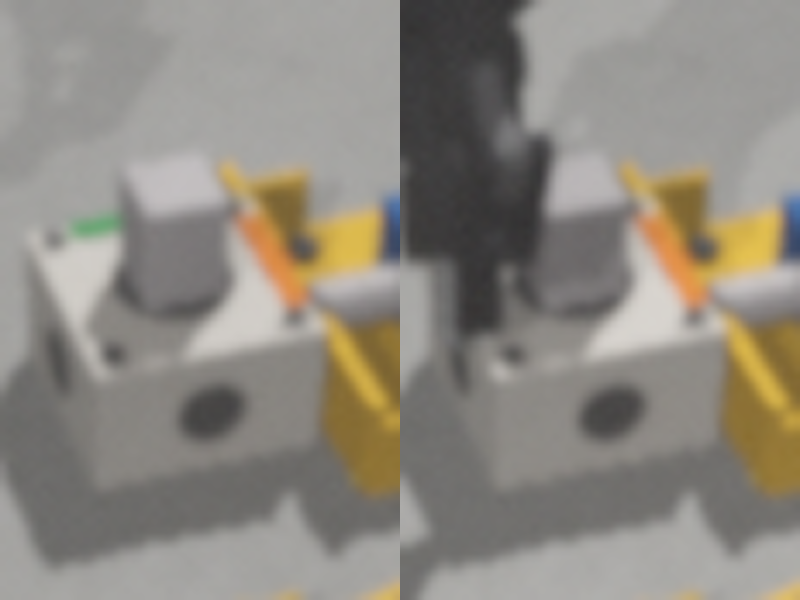

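Comparing the two crops, the block hasn't moved yet: its bottom-right corner is at (318,450) in both. The plate still looks a few mm ahead, so I'm continuing until the force rises.

Request:
arm_command(plan=[[0, 0, -0.07, 0, 45], [0, 0, 0, 0, 45]])

```text
time: 16.8
eef_pos: [0.5401, 0.1307, 0.0294]
ee_rot: [-0.448, 0.448, 0.547, -0.547]
wrist_force: [0.4, -0.3, -0.6]
width: 0.0387
```

Request:
arm_command(plan=[[0, 0, -0.07, 0, 45], [0, 0, 0, 0, 45]])

```text
time: 17.0
eef_pos: [0.5414, 0.131, 0.0294]
ee_rot: [-0.448, 0.448, 0.547, -0.547]
wrist_force: [-0.3, 0.4, -0.5]
width: 0.0387
```

Request:
arm_command(plan=[[0, 0, -0.07, 0, 45], [0, 0, 0, 0, 45]])

```text
time: 17.2
eef_pos: [0.5428, 0.1313, 0.0294]
ee_rot: [-0.448, 0.448, 0.547, -0.547]
wrist_force: [-0.1, -0.9, -0.8]
width: 0.0383
```

Request:
arm_command(plan=[[0, 0, -0.07, 0, 45], [0, 0, 0, 0, 45]])

```text
time: 17.4
eef_pos: [0.5442, 0.1316, 0.0294]
ee_rot: [-0.448, 0.448, 0.547, -0.547]
wrist_force: [0.1, 0.0, 0.4]
width: 0.0383
```

Request:
arm_command(plan=[[0, 0, -0.07, 0, 45], [0, 0, 0, 0, 45]])

```text
time: 17.6
eef_pos: [0.5455, 0.1319, 0.0294]
ee_rot: [-0.448, 0.448, 0.547, -0.547]
wrist_force: [0.3, 0.0, 0.9]
width: 0.0383
```

```bash
python3 - <<'E'
from go import *
im=cv2.cvtColor(bot.camera("side"),cv2.COLOR_RGB2BGR);cv2.imwrite("pics/side9.png",im)
s=bot.sense();e=s["eef_pos"];q=s["ee_rot"];M=R.from_quat([*q[1:],q[0]]).as_matrix()
x,y=245,120;k=8
i=cv2.resize(im[y:y+75,x:x+100],None,fx=k,fy=k,interpolation=cv2.INTER_CUBIC)
for sx in(-1,1):
    L=[e+M@[sx*.0193,-h,w] for h,w in((.006,-.011),(.006,.011),(.04,.011),(.04,-.011))]
    cv2.polylines(i,[((proj("side",L)-[x,y]+.5)*k).astype(int)],True,(255,0,255),1)
cv2.imwrite("pics/c9.png",i);go([.5,.1,.1])
# block motion: near side spot region and orange band
for a,b in(("6","8"),("6","9")):
    A,B=[cv2.imread(f"pics/side{k}.png",0)[176:196,272:300].astype(np.float32) for k in(a,b)]
    print(b,cv2.phaseCorrelate(A,B))
E
```

```text
t 17.65 pos [0.5454 0.1318 0.0294] psi 1.7708 ydir [ 0.  0. -1.] j [ 0.03  0.59  1.59  0.    0.97 -1.74] F [-0.1 -0.3 -0.3] w 0.0384
 shift units x,y,z [-1.11 -3.53  2.54]
8 ((0.20347158660388764, -0.12683294438786774), 1.0151472719510397)
9 ((0.26967570512954353, -0.22145290780268923), 1.0250579728682836)
```

View pics/c9.png

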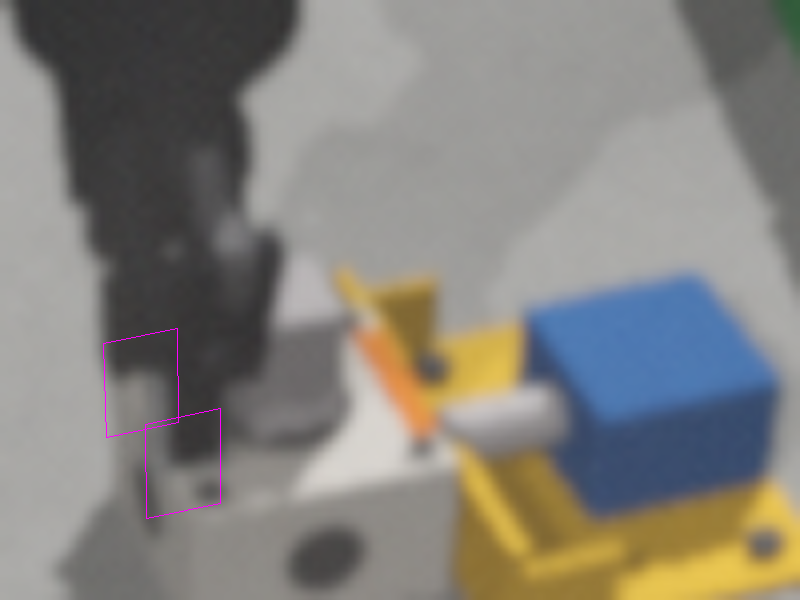

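In this crop the near fingertip's dark end is at (192,460). The back spot (150,500) and screw (208,490) are unobscured, so the parted tips sit higher than assumed, above the block's top edge, and nothing was pushed. I'll back off, shut the fingers so the tips reach the TCP, and push with those.

Request:
arm_command(plan=[[0, 0, 0.8, 0, 45], [0, 0, 0.9, 0, 0], [0, 0, 0, 0, 0], [0, 0, 0, 0, 0], [0, 0, 0, 0, 0], [0, 0, -0.2, 0, 0], [0, 0.1, -0.2, 0, 0]])

```text
time: 18.35
eef_pos: [0.5208, 0.1268, 0.0275]
ee_rot: [-0.447, 0.448, 0.548, -0.547]
wrist_force: [-0.1, -0.4, 1.5]
width: -0.0001
```

Request:
arm_command(plan=[[0, 0, -0.15, 0, 0], [0, 0, -0.15, 0, 0], [0, 0, -0.1, 0, 0], [0, 0, 0, 0, 0]])

```text
time: 18.75
eef_pos: [0.528, 0.1283, 0.0274]
ee_rot: [-0.448, 0.448, 0.547, -0.547]
wrist_force: [0.4, -0.7, -0.0]
width: -0.0
```

Request:
arm_command(plan=[[0, 0, -0.1, 0, 0], [0, 0, -0.05, 0, 0], [0, 0, 0, 0, 0]])

```text
time: 19.05
eef_pos: [0.5308, 0.1289, 0.0274]
ee_rot: [-0.448, 0.448, 0.547, -0.547]
wrist_force: [0.1, 0.2, -0.3]
width: 0.0004
```

Request:
arm_command(plan=[[0, 0, -0.1, 0, 0], [0, 0, 0, 0, 0]])

```text
time: 19.25
eef_pos: [0.5328, 0.1293, 0.0274]
ee_rot: [-0.448, 0.448, 0.547, -0.547]
wrist_force: [0.6, -0.1, 0.4]
width: 0.0002
```

Request:
arm_command(plan=[[0, 0, -0.1, 0, 0], [0, 0, 0, 0, 0]])

```text
time: 19.45
eef_pos: [0.5348, 0.1296, 0.0274]
ee_rot: [-0.448, 0.448, 0.547, -0.547]
wrist_force: [-0.5, 0.3, -0.1]
width: -0.0
```

Request:
arm_command(plan=[[0, 0, -0.08, 0, 0], [0, 0, 0, 0, 0]])

```text
time: 19.65
eef_pos: [0.5363, 0.13, 0.0274]
ee_rot: [-0.448, 0.448, 0.547, -0.547]
wrist_force: [0.4, -0.9, -0.1]
width: 0.0001
```

Request:
arm_command(plan=[[0, 0, -0.08, 0, 0], [0, 0, 0, 0, 0]])

```text
time: 19.85
eef_pos: [0.5379, 0.1303, 0.0274]
ee_rot: [-0.448, 0.448, 0.547, -0.547]
wrist_force: [-0.6, 0.3, -0.3]
width: 0.0001
```

Request:
arm_command(plan=[[0, 0, -0.08, 0, 0], [0, 0, 0, 0, 0]])

```text
time: 20.05
eef_pos: [0.5395, 0.1306, 0.0274]
ee_rot: [-0.448, 0.448, 0.547, -0.547]
wrist_force: [-0.1, -0.3, 0.2]
width: 0.0003
```

Request:
arm_command(plan=[[0, 0, -0.08, 0, 0], [0, 0, 0, 0, 0]])

```text
time: 20.25
eef_pos: [0.541, 0.1309, 0.0274]
ee_rot: [-0.448, 0.448, 0.547, -0.547]
wrist_force: [-0.5, -1.1, -0.9]
width: 0.0003
```

```bash
python3 - <<'E'
from go import *
im=cv2.cvtColor(bot.camera("side"),cv2.COLOR_RGB2BGR);cv2.imwrite("pics/side10.png",im)
print(bot.sense()["time"],bot.sense()["wrist_force"])
for nm,(x0,x1,y0,y1) in {"side":(278,298,182,196),"orange":(288,304,158,176)}.items():
  for k in("8","9","10"):
    A,B=[cv2.imread(f"pics/side{j}.png",0)[y0:y1,x0:x1].astype(np.float32) for j in("6",k)]
    print(nm,k,cv2.phaseCorrelate(A,B,cv2.createHanningWindow(A.shape[::-1],cv2.CV_32F)))
# ECC-free check: spot centroid (dark) on near side
for k in("6","8","9","10"):
    g=cv2.imread(f"pics/side{k}.png").astype(float); p=g[130:200,285:310]; m=(p[...,2]-p[...,0]>110)&(p[...,1]<150)
    ys,xs=np.nonzero(m);d=90-g[178:200,278:296].mean(2);d[d<0]=0;Y,X=np.mgrid[178:200,278:296]
    print(k,"orange",len(xs),xs.mean()+285,ys.mean()+130,"spot",(d*X).sum()/d.sum(),(d*Y).sum()/d.sum())
E
```

```text
20.3 [ 0.19979038  0.43909373 -0.41363328]
side 8 ((0.07147033288758742, 0.3912694585269776), 0.9218143606185913)
side 9 ((-0.058584262328684744, 0.7352661499868649), 0.895427786509196)
side 10 ((0.034298795019623185, 0.42879802618767826), 1.0121607955296834)
orange 8 ((0.022911312120622362, -0.18094681966840653), 1.01409808297952)
orange 9 ((-0.09025299487149319, 0.011620046189413813), 0.9524314742949274)
orange 10 ((0.037572669197073694, -0.12169490381175052), 0.9815554627113872)
6 orange 48 296.6041666666667 169.60416666666666 spot 285.2347593582888 189.34866310160427
8 orange 38 295.7631578947368 168.1578947368421 spot 285.1815935762816 189.35206917850522
9 orange 39 295.64102564102564 167.7948717948718 spot 285.20185185185187 189.37222222222223
10 orange 39 295.87179487179486 168.15384615384616 spot 285.2037974683545 189.32974683544305
```

Request:
arm_command(plan=[[0, 0, -0.1, 0, 0], [0, 0, 0, 0, 0]])

```text
time: 20.5
eef_pos: [0.5431, 0.1313, 0.0274]
ee_rot: [-0.448, 0.448, 0.547, -0.547]
wrist_force: [-0.4, -1.2, -0.3]
width: -0.0003
```

Request:
arm_command(plan=[[0, 0, -0.1, 0, 0], [0, 0, 0, 0, 0]])

```text
time: 20.7
eef_pos: [0.545, 0.1317, 0.0274]
ee_rot: [-0.448, 0.448, 0.547, -0.547]
wrist_force: [-0.4, 0.1, -0.4]
width: -0.0002
```

No contact yet at a TCP position where there should be. I'll use the last picture to see why.

```bash
python3 - <<'E'
from go import *
s=bot.sense();e=s["eef_pos"];q=s["ee_rot"];M=R.from_quat([*q[1:],q[0]]).as_matrix()
o=np.zeros((600,800,3),np.uint8)
for n,(x,y),px in(("side",(245,120),0),("top",(150,140),400)):
    im=cv2.cvtColor(bot.camera(n),cv2.COLOR_RGB2BGR);cv2.imwrite(f"pics/{n}11.png",im)
    i=cv2.resize(im[y:y+(100),x:x+67],(402,600),interpolation=cv2.INTER_CUBIC)
    P=((proj(n,[e,e+M@[0,-.019,0],e+M@[0,-.073,0]])-[x,y]+.5)*6).astype(int)
    for p in P: cv2.drawMarker(i,tuple(map(int,p)),(255,0,255),cv2.MARKER_CROSS,14,1)
    print(n,P.tolist())
    o[:,px:px+400]=i[:,:400]
cv2.imwrite("pics/c10.png",o);go([.5,.1,.1])
print(M.round(3).tolist())
E
```

```text
side [[121, 368], [120, 330], [119, 213]]
top [[303, 414], [290, 405], [249, 374]]
t 20.8 pos [0.5448 0.1317 0.0274] psi 1.7708 ydir [-0. -0. -1.] j [ 0.03  0.59  1.59 -0.    0.96 -1.74] F [ 0.5 -0.4 -0. ] w 0.0
 shift units x,y,z [-1.11 -3.63  2.51]
[[-0.199, 0.0, -0.98], [0.98, 0.0, -0.199], [-0.0, -1.0, -0.0]]
```

View pics/c10.png

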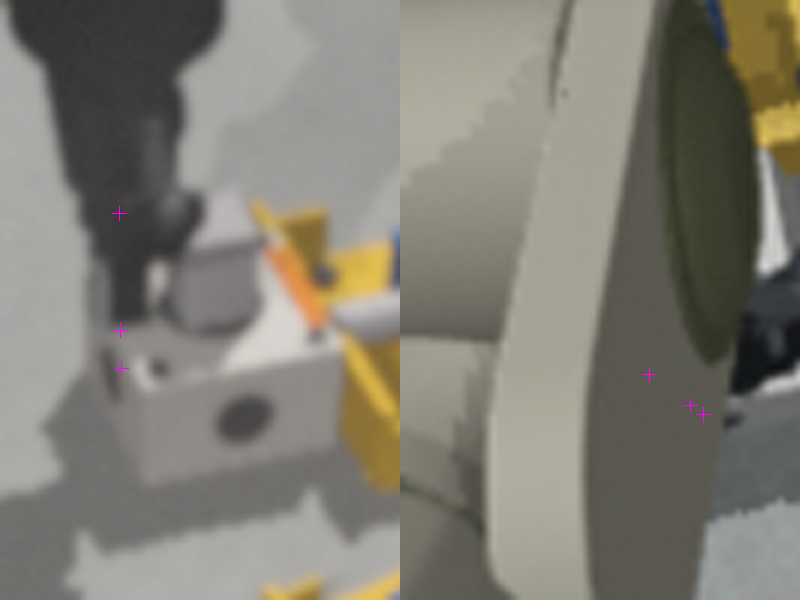

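The fingertip ends at about crop (125,325), well above the TCP marker (121,368), and the rear spot at (112,372) is visible. So the real tips sit about 20 mm above the reported TCP and only skim the block's top. I'll back off, go 18 mm lower and push again.

Request:
arm_command(plan=[[0, 0, 0.8, 0, 0], [0, 0, 0.9, 0, 0], [0, 0.3, 0, 0, 0], [0, 0.4, 0, 0, 0], [0, 0.15, 0, 0, 0], [0, 0, -0.3, 0, 0], [0, 0, -0.3, 0, 0], [0, 0, 0, 0, 0]])

```text
time: 21.6
eef_pos: [0.5245, 0.1274, 0.0106]
ee_rot: [-0.447, 0.448, 0.548, -0.547]
wrist_force: [-0.3, -0.5, -0.3]
width: 0.0002
```

Request:
arm_command(plan=[[0, 0, -0.15, 0, 0], [0, 0, -0.1, 0, 0], [0, 0, 0, 0, 0]])

```text
time: 21.9
eef_pos: [0.5284, 0.1283, 0.0105]
ee_rot: [-0.448, 0.448, 0.547, -0.547]
wrist_force: [0.2, -0.1, -0.0]
width: 0.0003
```

Request:
arm_command(plan=[[0, 0, -0.1, 0, 0], [0, 0, 0, 0, 0]])

```text
time: 22.1
eef_pos: [0.5302, 0.1287, 0.0104]
ee_rot: [-0.448, 0.448, 0.547, -0.547]
wrist_force: [-0.9, 0.0, -0.0]
width: -0.0
```

Request:
arm_command(plan=[[0, 0, -0.1, 0, 0], [0, 0, 0, 0, 0]])

```text
time: 22.3
eef_pos: [0.5314, 0.129, 0.0103]
ee_rot: [0.448, -0.447, -0.547, 0.548]
wrist_force: [-4.1, -1.0, 2.7]
width: 0.0002
```

Contact is at stop-frame -96 mm, which matches the 4-5 mm gap. Pushing on until the force climbs.

Request:
arm_command(plan=[[0, 0, -0.1, 0, 0], [0, 0, 0, 0, 0]])

```text
time: 22.5
eef_pos: [0.5314, 0.129, 0.0101]
ee_rot: [0.449, -0.446, -0.546, 0.549]
wrist_force: [-13.9, -6.2, 9.5]
width: 0.0001
```

Request:
arm_command(plan=[[0, 0, -0.08, 0, 0], [0, 0, 0, 0, 0]])

```text
time: 22.7
eef_pos: [0.5314, 0.1289, 0.01]
ee_rot: [0.45, -0.445, -0.545, 0.551]
wrist_force: [-21.5, -8.5, 15.9]
width: 0.0006
```

```bash
python3 - <<'E'
from go import *
im=cv2.cvtColor(bot.camera("side"),cv2.COLOR_RGB2BGR);cv2.imwrite("pics/side12.png",im)
for k in("6","10","12"):
    g=cv2.imread(f"pics/side{k}.png").astype(float)
    d=90-g[178:200,278:296].mean(2);d[d<0]=0;Y,X=np.mgrid[178:200,278:296]
    print(k,"spot",(d*X).sum()/d.sum(),(d*Y).sum()/d.sum())
# intensity profile across gap: rows through near face / plate
g=cv2.imread("pics/side12.png")
for r in (178,182,186,190,194): print(r,[tuple(int(v) for v in g[r,c]) for c in range(296,312)])
# stop pixel colours at near plate bottom corner
print(proj("side",[[.6255+.07*np.sin(.2035),.1479-.07*np.cos(.2035),0]]))
h=cv2.cvtColor(cv2.imread("pics/side0.png"),cv2.COLOR_BGR2HSV)
m=((h[...,0]>15)&(h[...,0]<32)&(h[...,1]>120)).astype(np.uint8)
for r in range(150,208,2):
    c=np.nonzero(m[r,270:350])[0]; print(r,c.min()+270 if len(c) else None,end="; ")
go([.5,.1,.1])
E
```

```text
6 spot 285.2347593582888 189.34866310160427
10 spot 285.2037974683545 189.32974683544305
12 spot 285.75408843125376 189.27983040581464
178 [(184, 190, 194), (177, 182, 186), (167, 172, 176), (164, 168, 172), (164, 170, 175), (155, 167, 175), (129, 165, 183), (97, 168, 198), (78, 163, 196), (68, 140, 171), (61, 115, 141), (58, 106, 130), (55, 104, 129), (55, 108, 134), (56, 116, 143), (57, 121, 148)]
182 [(134, 138, 142), (132, 137, 140), (131, 136, 140), (133, 138, 142), (131, 136, 141), (122, 131, 137), (98, 122, 136), (74, 129, 153), (66, 151, 184), (71, 171, 206), (70, 171, 206), (63, 150, 184), (55, 123, 153), (52, 108, 134), (50, 104, 129), (53, 109, 134)]
186 [(132, 137, 141), (132, 137, 140), (134, 138, 142), (132, 136, 141), (132, 138, 142), (122, 132, 139), (93, 119, 135), (62, 111, 135), (53, 112, 139), (54, 116, 145), (60, 138, 169), (69, 164, 199), (73, 176, 211), (67, 164, 199), (60, 140, 172), (54, 116, 144)]
190 [(133, 137, 141), (133, 137, 141), (133, 138, 141), (134, 137, 141), (131, 137, 142), (122, 134, 143), (90, 121, 140), (61, 114, 139), (52, 112, 139), (54, 112
[... 152 characters left out ...]
, 134), (122, 125, 127), (116, 119, 122), (109, 114, 118), (97, 112, 121), (77, 110, 130), (62, 113, 137), (55, 113, 138), (53, 112, 138), (53, 114, 142), (54, 118, 146), (57, 120, 149), (55, 120, 147), (55, 120, 147)]
[[308.55374919 201.4949482 ]]
150 None; 152 None; 154 None; 156 287; 158 287; 160 288; 162 288; 164 287; 166 287; 168 288; 170 289; 172 290; 174 292; 176 293; 178 294; 180 295; 182 296; 184 298; 186 299; 188 300; 190 301; 192 303; 194 304; 196 305; 198 306; 200 308; 202 None; 204 None; 206 None; t 22.75 pos [0.5314 0.1289 0.01  ] psi 1.7715 ydir [-0.011 -0.002 -1.   ] j [ 0.02  0.6   1.63 -0.    0.92 -1.75] F [-22.6  -8.7  14.6] w -0.0001
 shift units x,y,z [-1.1  -4.48  1.88]
```

```bash
python3 - <<'E'
from fit import *
p=[.6255,.1479,.2035];c,s=np.cos(p[2]),np.sin(p[2])
# stylus axis: sample grey (low saturation) pixels in window region at time 0
for n,(x0,y0,x1,y1) in(("top",(180,145,200,172)),("side",(292,162,318,182))):
    im=cv2.imread(f"pics/{n}0.png");h=cv2.cvtColor(im,cv2.COLOR_BGR2HSV)
    print(n);
    for r in range(y0,y1): print(r,"".join("#" if h[r,q,1]<60 else ("B" if 95<h[r,q,0]<125 else ("y" if h[r,q,2]>120 else ".")) for q in range(x0,x1)))
# predicted pixels of face-plane axis points, z .02..0.04, at stop y=0, x -5,0,5 mm
for n in("top","side"):
    for x in(-.005,0,.005): print(n,x,[proj(n,tf(p,[(x,0,z)]))[0].round(1).tolist() for z in(.0,.02,.025,.03)])
E
```

```text
top
145 BBBBBBBBBBBBBBBBBBBB
146 BBBBBBBBBBBBBBBBBBBB
147 BBBBBBBBBBBBBBBBBBBB
148 BBBBBB#######BBBBBBB
149 BBBBB#########BBBBBB
150 BBBB##########BB##..
151 BBBB##########......
152 BBBB##########.yyy..
153 BBBB##########..yyyy
154 #....#########.yyyy.
155 .....##########.....
156 .....##########.....
157 .....##########.....
158 yyy...#########.....
159 yyyyyy##########....
160 yyyyyy##########....
161 yyyyyyy#########....
162 yyyyyyy#########....
163 yyyyyyy#########....
164 yyyyyyyy#########...
165 yyyyyyyy#########...
166 yyyyyyyy########....
167 yyyyyyyyy.####.yy...
168 yyyyyyyyyyy###.y....
169 yyyyyyyyyyyy..yy....
170 yyyyyyyyyyyyyyyy..yy
171 y..yyyyyyyyyyyyy.yy.
side
162 yyyyyyyyyyyyyyyyyyy#BBBBBB
163 yyyyy.yyyyyyyyyyyyy#BBBBBB
164 yyyyy..yyyyyyyyyyyy#BBBBBB
165 yyyyy.##yyyyyyyyyyyBBBBBBB
166 yyyyy.##yyyyyyyyyy#BBBBBBB
167 yyyyyy..yyyyyyyyyy####BBBB
168 yyyyyyyyyyyyyyyyy######BBB
169 yyyyyyyyyyyyyyyy########BB
170 yyyyyyyyyyy#############BB
171 yyyyyyyy################BB
172 yyyyyyyy################BB
173 yyyyyyyy################BB
174 yyyyyyy#################BB
175 yyyyyyy.yyyy###########BBB
176 yyyyyyyyyyyyy####....##BBB
177 yyyyyyyyyyyyyy....yyy.#BBB
178 #yyyyyyyyyyyyyy.yyyyyy##BB
179 #yyyyyyyyyyyyyyyyyyyyy.#BB
180 ##yyyyyyyyyyyyyyyyyyyyy.#B
181 ###yyyyyyyyyyyyyyyyyyyyy.#
top -0.005 [[195.8, 174.4], [193.6, 172.0], [193.0, 171.3], [192.4, 170.7]]
top 0 [[195.4, 172.1], [193.1, 169.6], [192.5, 168.9], [191.9, 168.3]]
top 0.005 [[194.9, 169.8], [192.6, 167.2], [192.0, 166.6], [191.4, 165.9]]
side -0.005 [[295.4, 183.3], [295.8, 176.8], [295.9, 175.1], [295.9, 173.5]]
side 0 [[297.3, 182.8], [297.7, 176.3], [297.8, 174.7], [297.9, 173.0]]
side 0.005 [[299.3, 182.4], [299.7, 175.9], [299.8, 174.3], [299.9, 172.6]]
```

Request:
arm_command(plan=[[0, -0.05, 0, 0, 0], [0, -0.05, 0, 0, 0], [0, 0, 0, 0, 0]])

```text
time: 23.05
eef_pos: [0.5318, 0.1285, 0.0109]
ee_rot: [0.45, -0.445, -0.545, 0.55]
wrist_force: [-13.7, -9.7, -0.3]
width: -0.0002
```

```bash
python3 - <<'E'
from go import *
f=np.mean([bot.camera("side").astype(float) for _ in range(2)],0)[:,:,::-1];cv2.imwrite("pics/side13.png",f)
for k in("6","12","13"):
    g=cv2.imread(f"pics/side{k}.png").astype(float)
    d=90-g[178:200,278:296].mean(2);d[d<0]=0;Y,X=np.mgrid[178:200,278:296]
    print(k,"spot",(d*X).sum()/d.sum(),(d*Y).sum()/d.sum())
g=f.mean(2)
for c in range(272,302,3): # bottom edge: max negative vertical gradient
    col=g[186:206,c];dg=-np.diff(col);dg[dg<0]=0;i=dg.argmax();w=dg[max(0,i-2):i+3];print(c,round(186.5+(np.arange(max(0,i-2),max(0,i-2)+len(w))*w).sum()/w.sum(),2),end=" | ")
print()
b=f[...,0]
for r in range(180,194,2): # right edge: blue drop
    d=-np.diff(b[r,296:308]);d[d<0]=0;print(r,round(296.5+(np.arange(11)*d).sum()/d.sum(),2),end=" | ")
print()
B=cv2.imread("pics/side0.png")[...,0].astype(float)
for r in range(180,201,2): # bare stop base line
    d=-np.diff(B[r,290:314]);d[d<0]=0;i=d.argmax();w=d[max(0,i-2):i+3];print(r,round(290.5+(np.arange(max(0,i-2),max(0,i-2)+len(w))*w).sum()/w.sum(),2),end=" | ")
print();go([.5,.1,.1])
E
```

```text
6 spot 285.2347593582888 189.34866310160427
12 spot 285.75408843125376 189.27983040581464
13 spot 286.05027932960894 189.1800124146493
272 199.71 | 275 199.45 | 278 198.52 | 281 197.86 | 284 187.05 | 287 186.81 | 290 186.75 | 293 195.46 | 296 194.58 | 299 194.17 | 
180 302.76 | 182 302.51 | 184 302.17 | 186 301.93 | 188 301.95 | 190 301.88 | 192 301.93 | 
180 293.74 | 182 294.86 | 184 295.31 | 186 294.66 | 188 293.05 | 190 300.12 | 192 297.23 | 194 296.25 | 196 294.66 | 198 294.61 | 200 295.83 | 
t 23.15 pos [0.5318 0.1286 0.0108] psi 1.7713 ydir [-0.01  -0.002 -1.   ] j [ 0.02  0.6   1.63 -0.    0.92 -1.75] F [-13.4  -9.2  -0.4] w 0.0003
 shift units x,y,z [-1.08 -4.44  1.89][ WARN:0@4.896] global loadsave.cpp:1063 imwrite_ Unsupported depth image for selected encoder is fallbacked to CV_8U.
```

With the vertical load relieved, 16 N is still reacted horizontally, so the block does touch the stop. The near-side gap and the fitted yaw (-1.4° to -3°) point to contact only at the far (+y) corner. I'll push on the near half of the rear face to square it.

Request:
arm_command(plan=[[0, 0, 0.5, 0, 0], [-0.65, 0, 0, 0, 0], [-0.65, 0, 0, 0, 0], [0, 0, -0.2, 0, 0], [0, 0, -0.1, 0, 0], [0, 0, -0.1, 0, 0], [0, 0, 0, 0, 0]])

```text
time: 23.85
eef_pos: [0.5378, 0.1036, 0.0121]
ee_rot: [0.448, -0.447, -0.546, 0.549]
wrist_force: [-5.8, -5.9, 3.4]
width: 0.0001
```

Request:
arm_command(plan=[[0, 0, -0.1, 0, 0], [0, -0.03, 0, 0, 0]])

```text
time: 24.05
eef_pos: [0.5377, 0.1037, 0.0121]
ee_rot: [0.449, -0.445, -0.545, 0.55]
wrist_force: [-11.7, -10.3, 1.2]
width: -0.0004
```

Request:
arm_command(plan=[[0, -0.02, -0.1, 0, 0], [0, -0.02, 0, 0, 0]])

```text
time: 24.25
eef_pos: [0.5376, 0.1037, 0.0121]
ee_rot: [0.45, -0.444, -0.544, 0.552]
wrist_force: [-20.2, -12.6, 4.3]
width: 0.0
```

Held at 24 N on the near half too. Same check on the far half.

Request:
arm_command(plan=[[0, 0, 0.65, 0, 0], [0.9, 0, 0, 0, 0], [0.9, 0, 0, 0, 0], [0.8, 0, 0, 0, 0], [0, 0, -0.25, 0, 0], [0, 0, -0.15, 0, 0], [0, 0, -0.1, 0, 0], [0, 0, 0, 0, 0]])

```text
time: 25.05
eef_pos: [0.5265, 0.155, 0.0132]
ee_rot: [0.45, -0.445, -0.545, 0.55]
wrist_force: [-15.4, 1.2, 9.6]
width: -0.0001
```

Request:
arm_command(plan=[[0, -0.02, -0.1, 0, 0], [0, -0.02, 0, 0, 0]])

```text
time: 25.25
eef_pos: [0.5264, 0.155, 0.0133]
ee_rot: [0.451, -0.444, -0.544, 0.551]
wrist_force: [-22.8, -1.3, 7.8]
width: 0.0
```

```bash
python3 - <<'E'
from go import *
go([.5,.1,.1])
s=bot.sense();e=s["eef_pos"];c,n=np.cos(.2035),np.sin(.2035)
for P in (e[:2],[.5318,.1286],[.5376,.1037]):
    d=np.array(P)-[.6255,.1479];print(c*d[0]+n*d[1],-n*d[0]+c*d[1])
E
```

```text
t 25.25 pos [0.5264 0.155  0.0133] psi 1.7712 ydir [-0.014 -0.001 -1.   ] j [ 0.07  0.6   1.62 -0.    0.93 -1.7 ] F [-22.8  -1.3   7.8] w 0.0
 shift units x,y,z [-2.43 -4.31  1.9 ]
-0.09566278645902929 0.026999320326960164
-0.09566702035916438 3.48654443487785e-05
-0.09501895066884215 -0.025523499246618526
```

The rear face touches at -95.7, -95.7 and -95.0 mm across its width, so it's parallel and seated at all three points. Retreating and checking the centring.

Request:
arm_command(plan=[[0, 0, 0.3, 0, 0], [0, 0, 0.7, 0, 0], [0, -0.9, 0.5, 0, 0], [0, -0.9, 0, 0, 0], [0, -0.9, 0, 0, 0], [0, -0.9, 0.5, 0, 0], [0, -0.5, 0.9, 0, 0], [0, 0, 0.9, 0, 0]])

```text
time: 26.05
eef_pos: [0.4578, 0.1399, 0.098]
ee_rot: [-0.447, 0.449, 0.548, -0.546]
wrist_force: [-0.1, -0.2, -0.3]
width: 0.0003
```

Request:
arm_command(plan=[[0, 0, 0.9, 0, 0], [0, 0, 0.9, 0, 0], [0, 0, 0.9, 0, 0], [0, 0, 0.9, 0, 0], [0, 0, 0.5, 0, 0], [0, 0, 0, 0, 0]])

```text
time: 26.65
eef_pos: [0.3764, 0.1238, 0.0968]
ee_rot: [-0.448, 0.448, 0.547, -0.547]
wrist_force: [0.1, -0.1, -0.4]
width: -0.0001
```

```bash
cat > chk.py <<'E'
from fit import *
# whole-shape refinement by comparing block top face region: match template of image edges
def snap(n):
    return np.mean([bot.camera(n).astype(float) for _ in range(2)],0)[:,:,::-1]
top,side=snap("top"),snap("side")
cv2.imwrite("pics/top14.png",top.astype(np.uint8));cv2.imwrite("pics/side14.png",side.astype(np.uint8))
im={"top":top,"side":side}
a=.04
def colors(n,mask):
    h=cv2.cvtColor(im[n].astype(np.uint8),cv2.COLOR_BGR2HSV);return mask(h[...,0].astype(int),h[...,1].astype(int),h[...,2].astype(int))
for n,roi in(("top",(150,160,235,225)),("side",(250,150,312,205))):
    x0,y0,x1,y1=roi
    for nm,mk in(("orange",lambda h,s,v:(h<15)&(s>110)&(v>150)),("green",lambda h,s,v:(h>45)&(h<85)&(s>80))):
        m=np.zeros((420,560),bool);m[y0:y1,x0:x1]=colors(n,mk)[y0:y1,x0:x1]
        ys,xs=np.nonzero(m);ctr=np.array([xs.mean(),ys.mean()])
        w=ray(n,ctr,.05);p=[.6255,.1479,.2035];c,s=np.cos(p[2]),np.sin(p[2]);d=w[:2]-p[:2]
        v=np.linalg.svd(np.c_[xs,ys]-ctr)[2][0]
        A,B=ray(n,ctr-10*v,.05),ray(n,ctr+10*v,.05);t=np.degrees(np.arctan2((B-A)[1],(B-A)[0])-p[2])%180
        print(n,nm,len(xs),ctr.round(1),"stop frame mm",(1e3*np.array([c*d[0]+s*d[1],-s*d[0]+c*d[1]])).round(1),"band angle vs stop x deg",t.round(1))
for n,(x,y,w,h) in(("top",(322,125,60,60)),("side",(300,245,70,65))):
    A=cv2.imread(f"pics/{n}0.png",0)[y:y+h,x:x+w].astype(np.float32);B=cv2.cvtColor(im[n].astype(np.uint8),cv2.COLOR_BGR2GRAY)[y:y+h,x:x+w].astype(np.float32)
    print("black",n,cv2.phaseCorrelate(A,B))
print(bot.sense()["time"])
E
python3 chk.py
```

```text
top orange 104 [190.3 169.6] stop frame mm [-8.2 -0.1] band angle vs stop x deg 91.7
top green 105 [175.6 191. ] stop frame mm [-42.9  35.1] band angle vs stop x deg 1.9
side orange 39 [294.6 166.5] stop frame mm [-8.6  1.8] band angle vs stop x deg 91.3
side green 3 [270. 162.] stop frame mm [-57.   36.4] band angle vs stop x deg 161.3
black top ((0.013636894882996131, 0.007764187713597437), 0.9956230345037248)
black side ((0.0017078122914924165, 0.008300003977801396), 0.989237215599896)
26.85
```

```bash
python3 - <<'E'
from fit import *
p=[.6255,.1479,.2035];c,s=np.cos(p[2]),np.sin(p[2])
b=cv2.imread("pics/top0.png").astype(int)
h=cv2.cvtColor(b.astype(np.uint8),cv2.COLOR_BGR2HSV)
Y=((h[...,0]>12)&(h[...,0]<35)&(h[...,1]>110))
def sf(n,px,z): d=ray(n,px,z)[:2]-p[:2];return (1e3*np.array([c*d[0]+s*d[1],-s*d[0]+c*d[1]])).round(1)
print("top: lowest yellow row per column -> stop frame at z=0")
for x in range(158,231,5):
    r=np.nonzero(Y[140:195,x])[0]; print(x,r.max()+140,sf("top",(x,r.max()+140.5),0))
b=cv2.imread("pics/side0.png");h=cv2.cvtColor(b,cv2.COLOR_BGR2HSV);Y=((h[...,0]>12)&(h[...,0]<35)&(h[...,1]>110))
print("side: leftmost yellow per row, z=0")
for r in range(172,202,3):
    x=np.nonzero(Y[r,280:345])[0].min()+280;print(r,x,sf("side",(x-.5,r),0))
# block in final top/side picture: lateral faces and orange-side front edge at z=.05
t=cv2.imread("pics/top14.png");h=cv2.cvtColor(t,cv2.COLOR_BGR2HSV)
print("front-top edge (first non-yellow/white row from above orange)")
for x in range(174,209,3):
    col=t[155:180,x];print(x,[("y" if (12<hh[0]<35 and hh[1]>110) else "o" if hh[0]<=12 and hh[1]>110 else "w" if hh[1]<60 and hh[2]>130 else "g") for hh in h[155:180,x]].__str__().replace("', '","").strip("[]'"), sf("top",(x,165),.05))
E
```

```text
top: lowest yellow row per column -> stop frame at z=0
158 177 [ 6.4 76.3]
163 180 [-2.1 67.5]
168 179 [-2.4 57.2]
173 178 [-2.6 46.9]
178 177 [-2.9 36.6]
183 176 [-3.2 26.3]
188 175 [-3.5 16. ]
193 173 [-1.7  5.3]
198 172 [-2.  -5.1]
203 171 [ -2.3 -15.4]
208 170 [ -2.6 -25.8]
213 168 [ -0.9 -36.5]
218 167 [ -1.1 -46.9]
223 166 [ -1.4 -57.3]
228 165 [ -1.7 -67.7]
side: leftmost yellow per row, z=0
172 290 [-3.1 45.1]
175 292 [-2.7 32.5]
178 293 [-4.5 20.9]
181 295 [-4.   8.6]
184 297 [-3.5 -3.4]
187 299 [ -3.  -15.2]
190 301 [ -2.6 -26.8]
193 303 [ -2.1 -38.3]
196 305 [ -1.7 -49.5]
199 307 [ -1.2 -60.6]
front-top edge (first non-yellow/white row from above orange)
174 yyyyyyyyyyyyyyyygwgggggwg [ 7.9 28.7]
177 yyyyyyyyyyyyyyyyggwwwwwww [ 6.6 23.1]
180 yyyyyyyyyyyyyyyyyyyowwwww [ 5.3 17.4]
183 yyyyyyyyyyyyyyyyyyowwwwww [ 4.  11.8]
186 wwwwwwgyyyyyyyyyyygwwwwww [2.6 6.2]
189 wwwwwwwwwwwggyyyyowwwwwww [1.3 0.6]
192 wwwwwwwwwwggyyyyowwwwwwww [-0. -5.]
195 yygggggggggoyyyowwwwwwwww [ -1.3 -10.6]
198 yyyyyyyyyyyyyyygwwwwwwggg [ -2.7 -16.2]
201 yyyyyyyyyyyyyyywwwwwwwwww [ -4.  -21.8]
204 yyyyyyyyywwwwwwwwwwwwwwww [ -5.3 -27.4]
207 yyyyyyyygwwggggwwwwwwwwww [ -6.7 -33. ]
```

A sub-pixel check shows the stop's face is really 2-3 mm nearer and about 0.7° rotated from my hand-picked fit. The block centre is therefore about 40.4 mm from the face, so it is flush. Handing in.

```bash
python3 -c "
from station import bot
print(bot.sense()['time'],bot.sense()['wrist_force']);print(bot.finish_job())"
```

```text
26.85 [-0.75054712  0.18477162  0.06397972]
the job is handed in; nothing more can be done
None
```

I turned the white block about 69° and set it on the bench with its orange side against the large (140 mm) yellow stop. I then let go and handed the job in at 26.85 s, with the gripper clear of everything. No verdict was reported.

**Seating:** The first placement left a gap of about 1–2 mm, so I nudged the rear face with shut fingertips. It then held firm at 22–24 N at both sides, with a 0.7 mm spread between the pushed points across about 50 mm. The last camera check put the block's centre about 40.4 mm from the stop face, where 40 mm is flush.

**Centring:** The orange band's middle measured −0.1 mm off mid-window in the top view and +1.8 mm in the side view.

**Black block:** It did not move; the image shift was under 0.02 px in both views.

**Checks that disagreed:**
- My first hand-picked stop position was 2–3 mm too far back and about 0.7° off. It wrongly suggested a 4 mm gap, and a sub-pixel check of the edge resolved this.
- Two early pushes passed over the block because the real fingertips sit about 20 mm higher than I assumed. They touched nothing.
- The block's yaw measured 1.3–1.9° off the original stop estimate and about 1° off the corrected one. I judged it flush from the push test.

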